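# Set the length stop of a cutting channel from a pattern slat

## Task

Lift the pattern slat (the one stepped down at both ends) up out of the slotted rack and stand it on its long edge on the floor of the cutting channel, between the screw bumper and the sliding stop, and let go of it. Then slide the stop by its grip until it presses the slat firmly, but not hard, home against the bumper, keep it pressed for a moment, and let go, leaving the stop bearing on the slat; leave the other two slats in the rack.

Things in the scene. Friction and masses are not known exactly. Their poses are not given: they have to be found in the camera images.
- jig: Cutting channel fixed to the table: plywood bed 104 x 360 x 12 mm with a straight channel along its y axis. Origin: centre of the bed's underside, z up. The channel is 18 mm wide (x = -9 to 9 mm), its floor at z = 12 mm; its walls rise to z = 44 mm, then flare outward up to z = 56 mm (x = +-22 mm). End block and bumper are at the -y end; the stop slides in the channel on the +y side.
- end_block (a point): Middle of the inner face of the channel's wooden end block (56 mm wide, 74 mm high), at y = -145, z = 40 mm in the channel's frame. Out of it towards +y comes a steel screw with a round rubber foot, 16 mm across: the bumper. Its foot stands 8 to 28 mm out from this point, is set differently each time, is not tracked and cannot be moved.
- stop: Sliding stop: aluminium carriage 70 mm long with a black upright grip. Origin: foot of its flat face that looks to the bumper, on the channel floor; axes as the channel's, so it lies from y = 0 to 70 mm; its head is 52 mm wide, z = 46 to 58 mm. It slides along y with about 2.5 N friction and stays where it is left; its face can stand at y = -30 to 100 mm in the channel's frame.
- stop_grip (a point): Top centre of the stop's grip, 36 mm behind the stop's face and 105 mm over the channel floor. The grip is a fin 18 mm wide (x), 60 mm long (y); its upper 46 mm are free to grasp.
- rack: Wooden slotted rack, fixed to the table, 186 x 138 mm, 46 mm high. Origin: centre of the underside. Three slots along its y axis at x = -55, 0 and 55 mm, each 16 mm wide, 114 mm long, with the slot floor at z = 10 mm; one slat stands on its long edge in each.
- pattern: The pattern slat, plain light wood, 12 mm thick (x), 110 mm long (y), standing on its long edge. Its middle 60 mm is 85 mm high and both ends (25 mm long each) are stepped down to 60 mm, so it looks the same from both sides. Origin: centre of the underside; z up. About 0.08 kg. It may stand in any slot of the rack.
- slat_plain: Another slat of the same wood, 12 x 110 mm, 85 mm high along its whole length (a plain rectangle). Origin: centre of the underside. Stays in the rack.
- slat_notched: Another slat of the same wood, 12 x 110 x 85 mm, stepped down to 60 mm at one end only. Origin: centre of the underside. Stays in the rack.
There are look-alikes about, which are no part of the job. Leave any blue look-alike of the pattern alone.

How it is judged:
By the outcome, as a careful person would: the job done as asked, in the order asked, and still so for the second after the job is handed in, with the robot touching nothing.
It also fails if it takes over 50 s, if anything falls off the work surface, if the arm or the gripper's body presses on something with over 40 N, if the wrist force passes 120 N, or if a joint passes its speed limit or range.

## Robot

A 6-joint arm with a two-finger parallel gripper is mounted at the origin on the work surface. World frame = base frame: x ahead of the robot, y to its left, z up, the work surface at z = 0. Lengths are in m, angles in rad, forces in N, time in s.
With the tool pointing down it reaches from about 0.35 to 0.725 m from the base axis. Payload 4.3 kg.
Tool frame: the origin (TCP) lies at the very end of the fingers, on their centre line; the grasp point (between the pads) lies 19 mm behind it; z points along the fingers, y is the line along which they close (so a half turn about z gives the same grasp; the last joint's range is limited). The gripper opens to 85 mm and grips with 20 to 120 N. Pads are 22 mm wide; open, the fingers measure 114 mm over their backs; the gripper's body (76 mm by 85 mm) begins 54 mm behind the grasp point. The pads swing forward as they close: fully open they stand 13 mm farther back than shut.
Start: joints at [1.015, 0.377, 0.081, 1.274, 0, 1.46], TCP at [0.248, 0.519, 0.231] pointing down, gripper open.
Joint ranges: [-2.72, 2.72], [-0.84, 1.66], [-1.02, 1.22], [-1.77, 2.12], [-1.37, 1.28], [-3.14, 3.14]. Speed limits (rad/s): [2.57, 2.57, 3.14, 3.14, 3.14, 3.14].

## Interface

Orientations are given as a unit quaternion [x, y, z, w].
In Python, from bench import ctrl, viewer, sign_off gives the robot as it stands.
- The arm moves only by the shell command python3 -m pendant 'ROWS'. ROWS is JSON, a list of rows, each an object with "delta_pos": the shift along the world's x, y, z scaled (see below), a list of three; "angular": the turn, a rotation vector about the world's x, y, z scaled (see below), a list of three; "claw": the opening, from -1 (shut) to 1 (fully open). In form: [{"delta_pos": [tx, ty, tz], "angular": [wx, wy, wz], "claw": claw}, ...]. A call has 1 to 5 rows; each row is the pose to reach, as a shift and turn from the pose commanded when the call began, turning the shorter way round; what a row does not reach only later rows make up. The controller multiplies each number of a shift by 120 mm and each number of a turn by 180 degrees. A row lasts 1/8 s, in which the tool goes at most 62.5 mm and 10.7 degrees, less where a joint would pass 70% of its speed; a pose out of reach is approached as far as the arm can. A call with a number of a shift or a turn outside -1 to 1 is refused whole. A call with a gripper value outside its range is refused whole. The fingers move at their own pace and stop on an object; the grip force is fixed at half the most. Time passes only in rows, so rows that repeat a pose let the fingers close. It gives the time, the measured TCP pose, the force, the opening and the grip force at its end, in the units of the state.
- ctrl.get_obs(): the state, without advancing time (a new reading comes with each control period).
- viewer.camera(name): name is "side" or "top" or "wrist"; returns a dict with "frame" (480x640x3 uint8, red, green, blue), "vertical_fov" (degrees; the focal length in pixels is half the picture's height over the tangent of half this angle, whatever the lens; pixels are square), "cx", "cy" (the principal point, pixels), "R" (3x3) and "t" (3): a world point X has camera coordinates R X + t. Camera axes: x right, y down, z forward; pixel columns grow to the right and rows downward; lengths in m; the calibration is good to about 2 mm. A picture is of the moment at which its call begins. There is no depth.
- sign_off(): hands the job in; it is judged then, once.
The state is a dict: "time_s": time; "joint_pos": joint angles; "dq": joint speeds; "joint_torque": joint torques, N m; "tcp_pos": TCP position; "orientation": TCP orientation; "contact_force": force on the tool from outside, world axes, zero at the start; "wrist_torque": the same for the moment, N m; "finger_gap": opening from 0.0 (shut) to 1.0 (fully open); "grip_force": force on a finger pad.
Only numpy, scipy, OpenCV 4.12 (cv2) and the standard library are available. Lean on these libraries where they do the work, as an engineer would, in place of code of your own. Each camera call takes 0.05 s, during which the arm holds its last target. There are 200 camera calls.

## Working session

There is one attempt and no reset: what is moved stays moved. The work goes in short steps, Python scripts to look and compute and a shell command to move; the robot and the scene stay as the last step left them, time stands still between calls to the robot, and variables do not carry over. Pictures are saved under pics/ and viewed, at most 10 in all, crops included, and the job is handed in when it is done.

```bash
mkdir -p pics; cat > h.py <<'E'
import numpy as np, cv2, json
from bench import ctrl, viewer
def cam(n):
    c=viewer.camera(n); c['f']=240/np.tan(np.radians(c['vertical_fov'])/2); c['R']=np.array(c['R']); c['t']=np.array(c['t']); return c
def ray(c,u,v):
    d=c['R'].T@np.array([(u-c['cx'])/c['f'],(v-c['cy'])/c['f'],1]); return -c['R'].T@c['t'], d/np.linalg.norm(d)
def onz(c,u,v,z):
    o,d=ray(c,u,v); return o+d*(z-o[2])/d[2]
def tri(*obs): # (c,u,v)...
    A=np.zeros((3,3));b=np.zeros(3);L=[]
    for c,u,v in obs:
        o,d=ray(c,u,v);P=np.eye(3)-np.outer(d,d);A+=P;b+=P@o;L.append((o,P))
    x=np.linalg.solve(A,b); return x,[np.linalg.norm(P@(x-o)) for o,P in L]
def proj(c,X):
    p=c['R']@np.array(X)+c['t']; return c['f']*p[0]/p[2]+c['cx'],c['f']*p[1]/p[2]+c['cy']
def save(c,name): cv2.imwrite('pics/'+name,cv2.cvtColor(c['frame'],cv2.COLOR_RGB2BGR))
E
python3 - <<'E'
from h import *
import pickle
D={}
for n in('top','side','wrist'):
    c=cam(n);D[n]=c;save(c,n+'0.png');print(n,c['f'],(-c['R'].T@c['t']).round(3),c['R'].round(2).tolist())
pickle.dump(D,open('d0.pkl','wb'))
o=ctrl.get_obs();print({k:np.round(v,3).tolist() for k,v in o.items()})
E
```

```text
top 591.9838160742746 [0.361 0.006 1.436] [[-0.0, -1.0, -0.01], [-1.0, 0.0, -0.06], [0.06, 0.01, -1.0]]
side 540.8482848702947 [ 0.12  -0.809  0.827] [[0.93, -0.38, -0.01], [-0.25, -0.6, -0.76], [0.28, 0.7, -0.65]]
wrist 378.7683499583838 [0.176 0.552 0.373] [[0.43, 0.9, -0.0], [0.86, -0.41, 0.31], [0.28, -0.13, -0.95]]
{'time_s': 0.15, 'joint_pos': [1.015, 0.378, 0.08, 1.274, -0.0, 1.461], 'dq': [-0.001, -0.001, 0.004, 0.0, 0.001, -0.001], 'joint_torque': [0.001, -46.404, 27.017, 0.014, -0.0, 0.0], 'tcp_pos': [0.248, 0.518, 0.231], 'orientation': [0.221, 0.975, -0.001, -0.0], 'contact_force': [0.324, 0.118, 0.542], 'wrist_torque': [-0.008, 0.009, -0.003], 'grip_force': 0.0, 'finger_gap': 0.997}
```

View pics/top0.png

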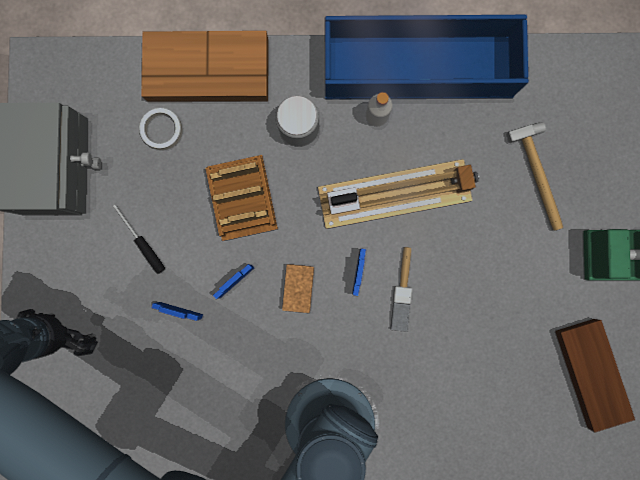

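View pics/side0.png

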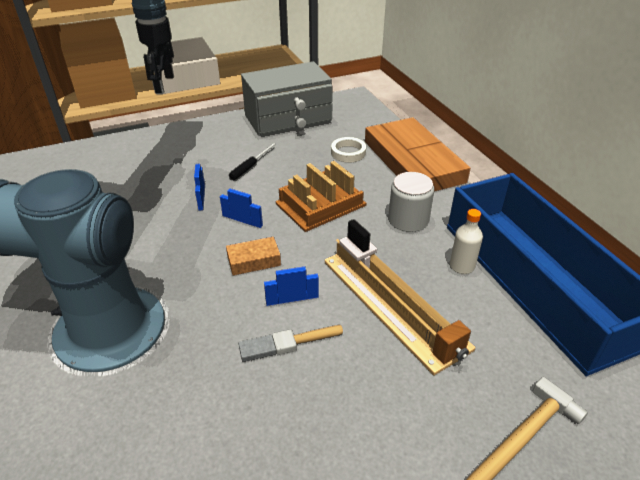

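The top view shows the rack with three slats at about (238,170), (238,192) and (245,217). The channel runs from the stop at (343,200) to the end block at (465,177). The three blue look-alikes are at (177,310), (233,280) and (359,271). I'll enlarge the rack and jig next.

```bash
python3 - <<'E'
from h import *
import pickle
D=pickle.load(open('d0.pkl','rb'))
a=cv2.resize(D['top']['frame'][145:250,195:295],(400,420),interpolation=cv2.INTER_CUBIC)
b=cv2.resize(D['side']['frame'][145:250,270:370],(400,420),interpolation=cv2.INTER_CUBIC)
cv2.imwrite('pics/rack.png',cv2.cvtColor(np.hstack([a,b]),cv2.COLOR_RGB2BGR))
a=cv2.resize(D['top']['frame'][150:240,310:490],(800,400),interpolation=cv2.INTER_CUBIC)
cv2.imwrite('pics/jig.png',cv2.cvtColor(a,cv2.COLOR_RGB2BGR))
E
```

```text
(no output)
```

View pics/rack.png

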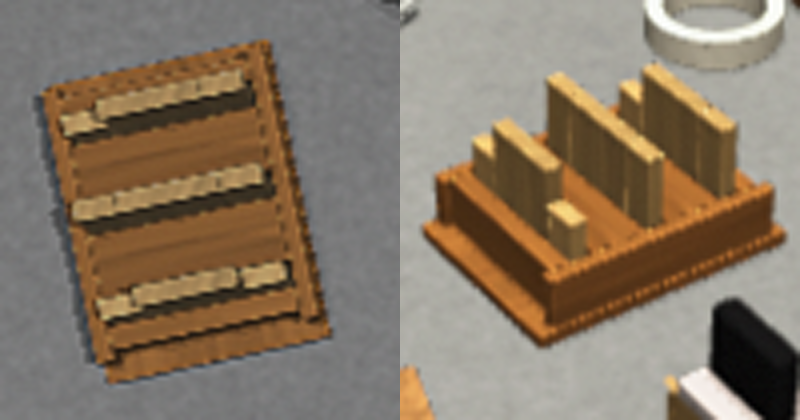

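View pics/jig.png

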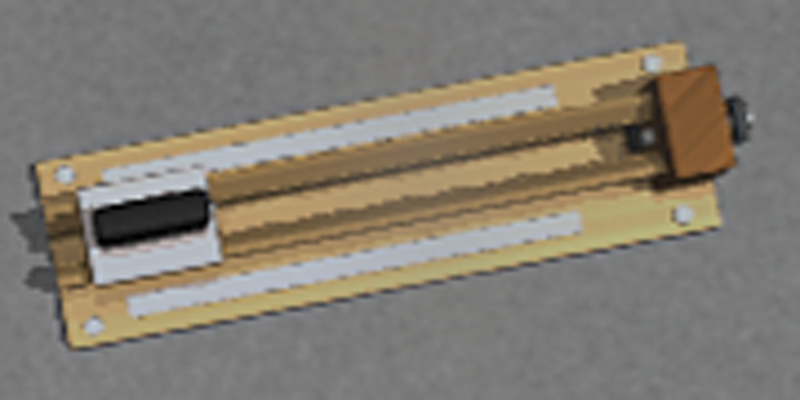

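Candidates in the top view are the near slat at (241,217), the middle at (238,192) and the far at (238,170). The crop shows the near one is stepped at both ends (side view (302,181)), so it is the pattern. The middle slat is plain and the far one is notched at one end only. The rack and channel are both yawed about +10.7°.

```bash
python3 - <<'E'
from h import *
import pickle
D=pickle.load(open('d0.pkl','rb'));T,S=D['top'],D['side']
cr=lambda x,y,x0,y0,s:(x0+x/s-.5,y0+y/s-.5)
print('pat',tri((T,*cr(186,287,195,145,4)),(S,*cr(127,146,270,145,4))))
t=lambda x,y,z:onz(T,*cr(x,y,310,150,4.444),z).round(4)
print('bed corners',t(36,165,.012),t(685,43,.012),t(720,228,.012),t(70,348,.012))
print('grip',t(150,217,.117),'block',t(695,122,.08), 'stopface',t(210,185,.07),t(222,252,.07),'foot',t(628,137,.05))
o=ctrl.get_obs();print(o['tcp_pos'])
E
```

```text
pat (array([0.48692519, 0.20029993, 0.0947919 ]), [np.float64(0.001280038921846415), np.float64(0.0012800389218464146)])
bed corners [0.5649 0.0272 0.012 ] [ 0.6306 -0.3264  0.012 ] [ 0.5292 -0.3437  0.012 ] [0.4648 0.0089 0.012 ]
grip [ 0.5233 -0.0317  0.117 ] block [ 0.5764 -0.315   0.08  ] stopface [ 0.5458 -0.0645  0.07  ] [ 0.5106 -0.0705  0.07  ] foot [ 0.5733 -0.2867  0.05  ]
[0.24767641 0.51838591 0.23057711]
```

```bash
python3 -m pendant '[{"delta_pos":[0.3,-0.3,0],"angular":[0,0,-0.06],"claw":1},{"delta_pos":[0.6,-0.6,0],"angular":[0,0,-0.12],"claw":1},{"delta_pos":[0.8,-0.8,0],"angular":[0,0,-0.18],"claw":1},{"delta_pos":[1,-1,0],"angular":[0,0,-0.24],"claw":1},{"delta_pos":[1,-1,0],"angular":[0,0,-0.299],"claw":1}]'
python3 -m pendant '[{"delta_pos":[0.35,-0.35,0],"angular":[0,0,0],"claw":1},{"delta_pos":[0.7,-0.7,0],"angular":[0,0,0],"claw":1},{"delta_pos":[1,-1,0],"angular":[0,0,0],"claw":1},{"delta_pos":[1,-1,0],"angular":[0,0,0],"claw":1},{"delta_pos":[1,-1,0],"angular":[0,0,0],"claw":1}]'
python3 -m pendant '[{"delta_pos":[0,-0.35,0],"angular":[0,0,0],"claw":1},{"delta_pos":[0,-0.65,0],"angular":[0,0,0],"claw":1},{"delta_pos":[0,-0.65,0],"angular":[0,0,0],"claw":1},{"delta_pos":[0,-0.65,0],"angular":[0,0,0],"claw":1}]'
python3 - <<'E'
from h import *
import pickle
c=cam('wrist');save(c,'w1.png');pickle.dump(c,open('w1.pkl','wb'))
o=ctrl.get_obs();print(o['time_s'],o['tcp_pos'],o['orientation'],o['contact_force'])
E
```

```text
time_s: 0.78
tcp_pos: [0.3694, 0.3971, 0.231]
orientation: [0.642, 0.767, -0.0, 0.0]
contact_force: [-0.2, 0.0, -0.3]
finger_gap: 1.004
grip_force: 0.0
time_s: 1.4
tcp_pos: [0.4875, 0.2788, 0.231]
orientation: [0.638, 0.77, -0.0, -0.0]
contact_force: [-0.4, 0.6, -0.0]
finger_gap: 1.002
grip_force: 0.0
time_s: 1.9
tcp_pos: [0.4874, 0.2021, 0.2314]
orientation: [0.637, 0.771, 0.0, -0.0]
contact_force: [0.6, 0.2, -0.1]
finger_gap: 1.0
grip_force: 0.0
1.95 [0.48750403 0.20218907 0.23138989] [ 6.37062012e-01  7.70812503e-01  2.51373217e-04 -1.23589709e-04] [0.11112967 0.22823446 0.32506243]
```

View pics/w1.png

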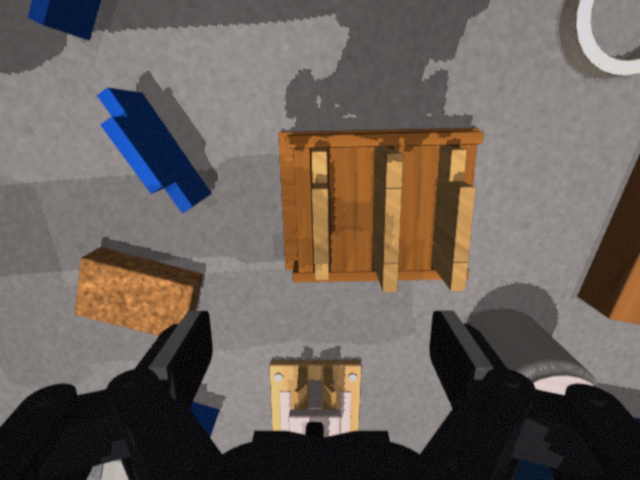

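Wrist view: the pattern is the left slat in the rack (cols 312-328, rows 150-280), in line with the tool axis, with a step edge at row 187. I'll measure it numerically.

```bash
python3 - <<'E'
from h import *
import pickle
c=pickle.load(open('w1.pkl','rb'));T=pickle.load(open('d0.pkl','rb'))['top']
print((-c['R'].T@c['t']).round(4))
hsv=cv2.cvtColor(c['frame'],cv2.COLOR_RGB2HSV)
g=c['frame'].astype(int)
print('proj tcp axis z=.095,.02',proj(c,[.4875,.2022,.095]),proj(c,[.4875,.2022,.02]))
for r in range(146,290,4): print(r,hsv[r,320].tolist(), g[r,320].tolist(), [(int(k)) for k in np.where((hsv[r,300:345,0]>15)&(hsv[r,300:345,2]>130)&(hsv[r,300:345,0]<30))[0][[0,-1]]+300] if ((hsv[r,300:345,0]>15)&(hsv[r,300:345,2]>130)&(hsv[r,300:345,0]<30)).any() else None)
a=c['frame'][140:295,290:350];cv2.imwrite('pics/w1c.png',cv2.cvtColor(cv2.resize(a,(230,595),interpolation=cv2.INTER_CUBIC),cv2.COLOR_RGB2BGR))
E
```

```text
[0.4721 0.2787 0.3736]
proj tcp axis z=.095,.02 (np.float64(321.44236864330304), np.float64(225.24659899847754)) (np.float64(321.23705921566267), np.float64(203.96421670904363))
146 [15, 172, 98] [98, 64, 32] None
150 [16, 129, 91] [91, 70, 45] None
154 [18, 135, 224] [224, 176, 105] [312, 326]
158 [17, 141, 215] [215, 163, 96] [312, 326]
162 [18, 136, 223] [223, 175, 104] [312, 326]
166 [19, 129, 224] [224, 182, 111] [312, 326]
170 [18, 131, 226] [226, 178, 110] [312, 326]
174 [17, 140, 162] [162, 124, 73] [312, 326]
178 [17, 138, 137] [137, 104, 63] [313, 325]
182 [17, 141, 114] [114, 86, 51] [313, 314]
186 [15, 136, 75] [75, 55, 35] None
190 [17, 137, 183] [183, 140, 85] [312, 327]
194 [17, 142, 180] [180, 138, 80] [312, 327]
198 [17, 138, 175] [175, 134, 80] [312, 327]
202 [17, 137, 183] [183, 140, 85] [312, 327]
206 [17, 137, 182] [182, 138, 84] [313, 327]
210 [17, 139, 173] [173, 132, 79] [313, 327]
214 [17, 138, 174] [174, 134, 80] [313, 327]
218 [16, 137, 168] [168, 127, 78] [313, 327]
222 [17, 137, 171] [171, 130, 79] [313, 327]
226 [16, 134, 171] [171, 130, 81] [313, 327]
230 [17, 139, 178] [178, 136, 81] [313, 327]
234 [17, 133, 171] [171, 132, 82] [313, 327]
238 [16, 138, 176] [176, 133, 81] [313, 327]
242 [17, 143, 173] [173, 130, 76] [314, 327]
246 [17, 138, 159] [159, 121, 73] [314, 327]
250 [18, 139, 141] [141, 109, 64] [314, 327]
254 [17, 139, 150] [150, 114, 68] [314, 327]
258 [17, 137, 155] [155, 120, 72] [314, 327]
262 [17, 142, 151] [151, 114, 67] [314, 327]
266 [17, 137, 186] [186, 142, 86] [315, 328]
270 [17, 140, 198] [198, 150, 89] [315, 328]
274 [17, 139, 207] [207, 157, 94] [315, 327]
278 [17, 139, 200] [200, 151, 91] [316, 328]
282 [11, 65, 142] [142, 119, 106] None
286 [4, 12, 145] [145, 139, 138] None
```

View pics/w1c.png

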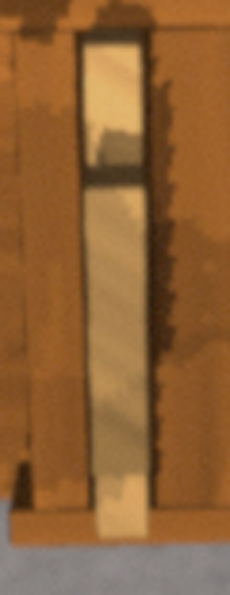

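```bash
python3 - <<'E'
from h import *
import pickle
c=pickle.load(open('w1.pkl','rb'))
for u,v,z in((320,188,.095),(320.9,264.5,.095),(319.5,151.2,.07),(322.2,280.3,.07)): print(v,onz(c,u,v,z).round(4))
a=onz(c,320,188,.095);b=onz(c,320.9,264.5,.095);print('mid',(a+b)/2,'yaw',np.degrees(np.arctan2(-(a-b)[0],(a-b)[1])),np.linalg.norm(a-b))
a=onz(c,319.5,151.2,.07);b=onz(c,322.2,280.3,.07);print('mid',(a+b)/2,'yaw',np.degrees(np.arctan2(-(a-b)[0],(a-b)[1])),np.linalg.norm(a-b))
from scipy.spatial.transform import Rotation as R
m=R.from_quat(ctrl.get_obs()['orientation']).as_matrix();print('tool y angle',np.degrees(np.arctan2(m[1,1],m[0,1])),m[:,2])
E
```

```text
188 [0.4811 0.2301 0.095 ]
264.5 [0.4931 0.1705 0.095 ]
151.2 [0.476  0.2541 0.07  ]
280.3 [0.4989 0.1465 0.07  ]
mid [0.48710064 0.20031574 0.095     ] yaw 11.4810873423115 0.060763046157534265
mid [0.48748941 0.20032211 0.07      ] yaw 12.014517183809541 0.11001331421483365
tool y angle 10.853816160535338 [ 1.29751669e-04  5.44991855e-04 -9.99999843e-01]
```

```bash
python3 -m pendant '[{"delta_pos":[0,-0.016,-0.2],"angular":[0,0,0.004],"claw":-0.18},{"delta_pos":[0,-0.016,-0.4],"angular":[0,0,0.004],"claw":-0.18},{"delta_pos":[0,-0.016,-0.6],"angular":[0,0,0.004],"claw":-0.18},{"delta_pos":[0,-0.016,-0.75],"angular":[0,0,0.004],"claw":-0.18},{"delta_pos":[0,-0.016,-0.75],"angular":[0,0,0.004],"claw":-0.18}]'
python3 - <<'E'
from h import *
c=cam('wrist');save(c,'w2.png');print((-c['R'].T@c['t']).round(4))
E
```

```text
time_s: 2.58
tcp_pos: [0.4863, 0.1997, 0.1399]
orientation: [0.632, 0.775, -0.001, -0.001]
contact_force: [0.2, -0.1, 0.9]
finger_gap: 0.409
grip_force: 0.0
[0.4706 0.2764 0.282 ]
```

View pics/w2.png

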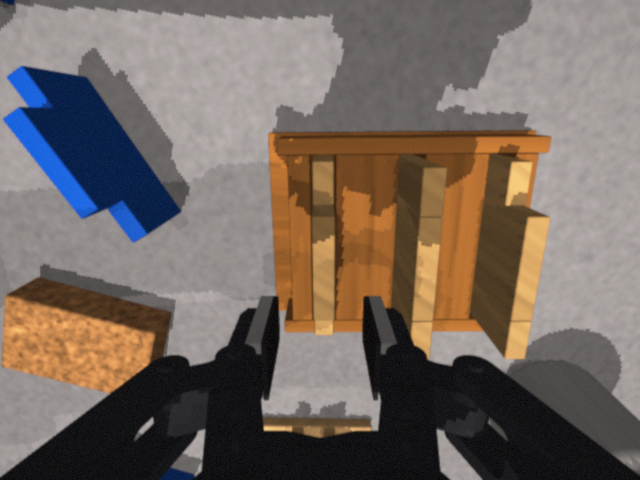

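The wrist view shows the fingers at cols 278 and 363 straddling the pattern at col 323, with the neighbouring slat clear at col 400. Now I descend, grip and lift.

```bash
python3 -m pendant '[{"delta_pos":[0.008,0,-0.25],"angular":[0,0,0],"claw":-0.18},{"delta_pos":[0.008,0.003,-0.5],"angular":[0,0,0],"claw":-0.18},{"delta_pos":[0.008,0.003,-0.65],"angular":[0,0,0],"claw":-0.18},{"delta_pos":[0.008,0.003,-0.65],"angular":[0,0,0],"claw":-0.18},{"delta_pos":[0.008,0.003,-0.65],"angular":[0,0,0],"claw":-1}]'
python3 -m pendant '[{"delta_pos":[0,0,0],"angular":[0,0,0],"claw":-1},{"delta_pos":[0,0,0],"angular":[0,0,0],"claw":-1},{"delta_pos":[0,0,0],"angular":[0,0,0],"claw":-1},{"delta_pos":[0,0,0],"angular":[0,0,0],"claw":-1}]'
```

```text
time_s: 3.25
tcp_pos: [0.49, 0.1999, 0.0648]
orientation: [0.633, 0.774, 0.001, 0.001]
contact_force: [-0.7, 0.4, 0.6]
finger_gap: 0.21
grip_force: 0.0
time_s: 3.75
tcp_pos: [0.4897, 0.1997, 0.0648]
orientation: [0.633, 0.774, 0.001, 0.001]
contact_force: [-1.9, 1.2, 6.3]
finger_gap: 0.13
grip_force: 60.4
```

```bash
python3 -m pendant '[{"delta_pos":[0,0,0.1],"angular":[0,0,0],"claw":-1},{"delta_pos":[0,0,0.3],"angular":[0,0,0],"claw":-1},{"delta_pos":[0,0,0.6],"angular":[0,0,0],"claw":-1},{"delta_pos":[0,0,1],"angular":[0,0,0],"claw":-1},{"delta_pos":[0,0,1],"angular":[0,0,0],"claw":-1}]'
python3 - <<'E'
from h import *
import pickle
D={}
for n in('top','side','wrist'):
    c=cam(n);D[n]=c
pickle.dump(D,open('d1.pkl','wb'))
D0=pickle.load(open('d0.pkl','rb'))
T,S=D['top'],D['side']
# jig crop: grip mask etc.
a=cv2.resize(D['wrist']['frame'],(400,300));b=cv2.resize(S['frame'][60:240,260:420],(400,450),interpolation=cv2.INTER_CUBIC)
e=cv2.resize(S['frame'][220:370,320:480],(400,375),interpolation=cv2.INTER_CUBIC)
im=np.zeros((600,800,3),np.uint8);im[:300,:400]=a;im[:450,400:]=b;
im[300:600,:400]=cv2.resize(S['frame'][310:370,410:490],(400,300),interpolation=cv2.INTER_CUBIC)
cv2.imwrite('pics/lift.png',cv2.cvtColor(im,cv2.COLOR_RGB2BGR))
o=ctrl.get_obs();print(o['time_s'],o['tcp_pos'],o['orientation'])
E
```

```text
time_s: 4.38
tcp_pos: [0.4922, 0.2001, 0.1883]
orientation: [0.633, 0.774, 0.004, 0.003]
contact_force: [1.4, -1.0, -1.1]
finger_gap: 0.13
grip_force: 59.6
4.525 [0.48855662 0.19908357 0.18294585] [ 6.33019892e-01  7.74135481e-01 -2.57286764e-04 -8.77505684e-05]
```

View pics/lift.png

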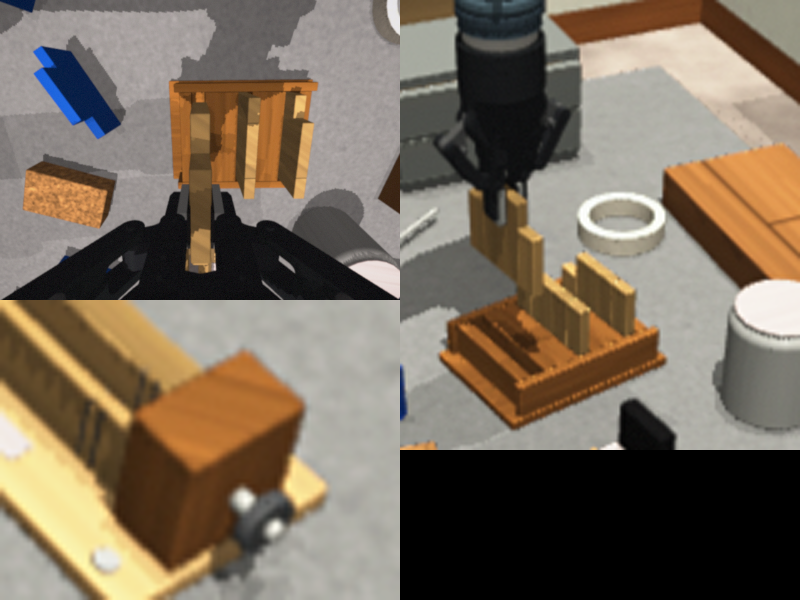

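Wrist and side views show the slat held level and clear of the rack, with the other two slats still in place. I'll carry it over the channel.

```bash
python3 -m pendant '[{"delta_pos":[0.05,-0.2,0.15],"angular":[0,0,0],"claw":-1},{"delta_pos":[0.1,-0.5,0.3],"angular":[0,0,0],"claw":-1},{"delta_pos":[0.2,-0.8,0.3],"angular":[0,0,0],"claw":-1},{"delta_pos":[0.2,-1,0.3],"angular":[0,0,0],"claw":-1}]'
python3 -m pendant '[{"delta_pos":[0.05,-0.3,0],"angular":[0,0,0],"claw":-1},{"delta_pos":[0.1,-0.6,0],"angular":[0,0,0],"claw":-1},{"delta_pos":[0.2,-0.9,0],"angular":[0,0,0],"claw":-1},{"delta_pos":[0.2,-1,0],"angular":[0,0,0],"claw":-1}]'
python3 -m pendant '[{"delta_pos":[0.05,-0.3,0],"angular":[0,0,0],"claw":-1},{"delta_pos":[0.1,-0.6,0],"angular":[0,0,0],"claw":-1},{"delta_pos":[0.15,-0.9,0],"angular":[0,0,0],"claw":-1},{"delta_pos":[0.15,-1,0],"angular":[0,0,0],"claw":-1},{"delta_pos":[0.15,-1,0],"angular":[0,0,0],"claw":-1}]'
python3 - <<'E'
from h import *
import pickle
c=cam('wrist');save(c,'w3.png');pickle.dump(c,open('w3.pkl','wb'))
o=ctrl.get_obs();print(o['time_s'],o['tcp_pos'],o['orientation'],o['joint_pos'])
E
```

```text
time_s: 5.03
tcp_pos: [0.5126, 0.0777, 0.2178]
orientation: [0.633, 0.774, -0.001, -0.001]
contact_force: [-0.3, 0.3, -1.6]
finger_gap: 0.127
grip_force: 59.4
time_s: 5.52
tcp_pos: [0.5363, -0.0424, 0.2175]
orientation: [0.634, 0.773, -0.001, -0.001]
contact_force: [-0.0, 1.0, -0.5]
finger_gap: 0.128
grip_force: 59.4
time_s: 6.15
tcp_pos: [0.5542, -0.1602, 0.2185]
orientation: [0.633, 0.774, 0.0, -0.001]
contact_force: [1.1, 0.8, -0.7]
finger_gap: 0.132
grip_force: 59.4
6.2 [ 0.55425107 -0.1596085   0.21871316] [ 6.32824071e-01  7.74294950e-01  1.59745047e-04 -1.00016665e-03] [-3.90835225e-01  3.85823064e-01  6.10363481e-02  1.24783121e+00
  8.86099921e-04  9.79554962e-01]
```

View pics/w3.png

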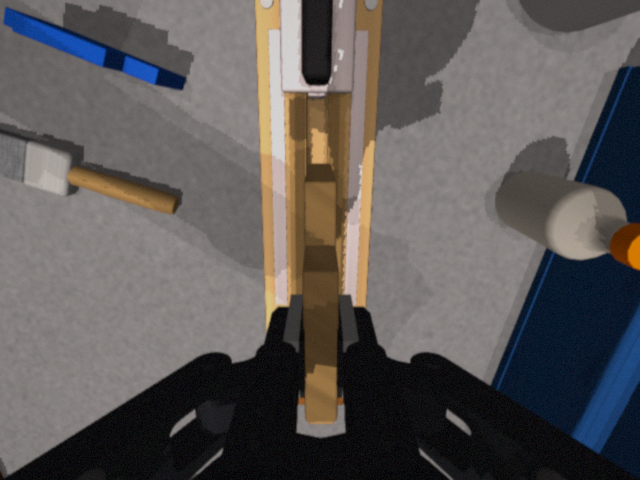

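The wrist view shows the bed edges at cols ~257 and ~383 at the top and ~267 and ~365 at the bottom. The stop's head edge is at row ~94. Next I fit the bed's edges for the centre line.

```bash
python3 - <<'E'
from h import *
import pickle
c=pickle.load(open('w3.pkl','rb'))
hsv=cv2.cvtColor(c['frame'],cv2.COLOR_RGB2HSV)
m=(hsv[...,1]>85)&(hsv[...,0]<32)
P={-1:[],1:[]}
for r in range(25,285,3):
    k=np.where(m[r,235:275])[0]
    k2=np.where(m[r,355:395])[0]
    if len(k): P[-1].append((k[0]+235-.5,r))
    if len(k2): P[1].append((k2[-1]+355+.5,r))
L={}
for s in P:
    W=np.array([onz(c,u,v,.012)[:2] for u,v in P[s]])
    keep=np.ones(len(W),bool)
    for _ in range(4):
        p=np.polyfit(W[keep,1],W[keep,0],1);e=W[:,0]-np.polyval(p,W[:,1]);keep=abs(e)<.0015
    L[s]=p;print(s,len(W),keep.sum(),p,'yaw',np.degrees(-np.arctan(p[0])),W[0],W[-1])
p=(L[1]+L[-1])/2;print('width',(L[1]-L[-1])@[ -.158,1]*np.cos(np.arctan(p[0])))
for y in(-.16,-.21):print('centre x at',y,np.polyval(p,y))
pickle.dump(p,open('cl.pkl','wb'))
print('stop head edge',onz(c,317.5,94,.07))
# slat: edges in cols by row
for r in(175,200,225,260,275,290):
    print(r,hsv[r,296:348,2].tolist())
E
```

```text
-1 87 87 [-0.18764461  0.46679884] yaw 10.627659050831411 [ 0.47140007 -0.02335367] [ 0.51398057 -0.24943244]
1 87 87 [-0.18815997  0.571603  ] yaw 10.656179916876821 [ 0.57238379 -0.0029609 ] [ 0.61432751 -0.2290845 ]
width 0.10308160561622629
centre x at -0.16 0.5492652889164776
centre x at -0.21 0.5586604032293337
stop head edge [ 0.53256785 -0.06814603  0.07      ]
175 [114, 111, 112, 112, 114, 115, 113, 109, 110, 108, 82, 64, 65, 66, 68, 68, 66, 69, 69, 69, 69, 70, 72, 69, 68, 68, 67, 70, 69, 69, 72, 68, 69, 69, 71, 72, 72, 71, 77, 81, 82, 88, 97, 103, 104, 111, 114, 116, 123, 132, 134, 137]
200 [112, 113, 111, 113, 114, 114, 110, 108, 106, 117, 134, 135, 137, 135, 134, 136, 134, 134, 136, 133, 132, 132, 130, 129, 128, 127, 127, 127, 127, 124, 124, 125, 127, 123, 123, 123, 125, 121, 117, 104, 88, 91, 97, 101, 104, 100, 95, 86, 87, 91, 100, 103]
225 [105, 104, 104, 105, 103, 105, 105, 101, 94, 108, 121, 130, 130, 132, 129, 132, 134, 134, 131, 133, 136, 134, 134, 134, 134, 133, 136, 134, 133, 135, 133, 133, 133, 134, 131, 134, 129, 130, 125, 102, 80, 78, 75, 75, 80, 95, 112, 139, 181, 185, 170, 199]
260 [115, 106, 102, 105, 107, 104, 98, 84, 68, 65, 65, 62, 65, 63, 64, 66, 65, 66, 67, 66, 71, 71, 71, 67, 69, 67, 74, 71, 69, 69, 72, 71, 69, 71, 70, 69, 66, 69, 66, 68, 79, 117, 149, 154, 140, 121, 138, 182, 192, 189, 205, 210]
275 [114, 106, 105, 107, 106, 106, 87, 81, 88, 91, 93, 94, 92, 94, 92, 91, 94, 93, 93, 95, 91, 96, 94, 96, 94, 95, 94, 94, 97, 95, 95, 93, 94, 95, 89, 93, 92, 93, 93, 91, 90, 86, 94, 121, 119, 119, 129, 159, 177, 189, 207, 206]
290 [132, 125, 122, 119, 122, 116, 97, 88, 90, 91, 92, 90, 92, 92, 91, 91, 91, 89, 90, 93, 90, 90, 91, 91, 92, 89, 92, 91, 90, 89, 92, 89, 89, 93, 91, 91, 95, 93, 92, 93, 93, 86, 96, 122, 124, 121, 130, 158, 178, 202, 205, 203]
```

```bash
python3 - <<'E'
from h import *
import pickle
c=pickle.load(open('w3.pkl','rb'));p=pickle.load(open('cl.pkl','rb'))
from scipy.spatial.transform import Rotation as R
o=ctrl.get_obs();m=R.from_quat(o['orientation']).as_matrix();print('tool y angle',np.degrees(np.arctan2(m[1,1],m[0,1])))
v=c['frame'].max(2)[:,320];print([(r,int(v[r])) for r in range(160,186,2)],[(r,int(v[r])) for r in range(240,280,2)])
z=o['tcp_pos'][2]
Q=[]
for u,r,h in((320.0,290,.0302),(320.2,275,.0302),(320.3,225,.0052),(320.3,200,.0052)):
    X=onz(c,u,r,z+h);Q.append(X);print(r,X.round(4),'off centreline(perp mm)',1000*(X[0]-np.polyval(p,X[1]))*np.cos(np.radians(10.64)))
d=Q[-1]-Q[0];print('slat yaw',np.degrees(np.arctan2(-d[0],d[1])))
t=o['tcp_pos'];print('tcp',t,'off',1000*(t[0]-np.polyval(p,t[1]))*np.cos(np.radians(10.64)))
yw=np.radians(10.64);ax=np.array([-np.sin(yw),np.cos(yw)])
# jig centre from end block / stop estimate
T=pickle.load(open('d1.pkl','rb'))['top']
E
```

```text
tool y angle 11.482430878678514
[(160, 215), (162, 201), (164, 99), (166, 65), (168, 67), (170, 69), (172, 69), (174, 69), (176, 68), (178, 71), (180, 72), (182, 102), (184, 131)] [(240, 95), (242, 97), (244, 91), (246, 73), (248, 69), (250, 74), (252, 70), (254, 73), (256, 70), (258, 70), (260, 69), (262, 67), (264, 62), (266, 67), (268, 66), (270, 66), (272, 84), (274, 93), (276, 92), (278, 94)]
290 [ 0.5485 -0.1358  0.2489] off centreline(perp mm) 3.7260365718939283
275 [ 0.5475 -0.1306  0.2489] off centreline(perp mm) 3.719720695535251
225 [ 0.5456 -0.1212  0.2239] off centreline(perp mm) 3.576518451952072
200 [ 0.5437 -0.1119  0.2239] off centreline(perp mm) 3.447159221237451
slat yaw 11.297117092084983
tcp [ 0.55425107 -0.1596085   0.21871316] off 4.97235550829999
```

```bash
python3 -m pendant '[{"delta_pos":[0.02,-0.2,0],"angular":[0,0,-0.0045],"claw":-1},{"delta_pos":[0.0475,-0.445,-0.1],"angular":[0,0,-0.0045],"claw":-1},{"delta_pos":[0.0475,-0.445,-0.35],"angular":[0,0,-0.0045],"claw":-1},{"delta_pos":[0.0475,-0.445,-0.35],"angular":[0,0,-0.0045],"claw":-1},{"delta_pos":[0.0475,-0.445,-0.35],"angular":[0,0,-0.0045],"claw":-1}]'
cat > chk.py <<'E'
from h import *
import pickle
from scipy.spatial.transform import Rotation as R
p=pickle.load(open('cl.pkl','rb'));c=cam('wrist');save(c,'w4.png');pickle.dump(c,open('w4.pkl','wb'))
o=ctrl.get_obs();m=R.from_quat(o['orientation']).as_matrix();t=o['tcp_pos'];z=t[2]
print('tool y angle',np.degrees(np.arctan2(m[1,1],m[0,1])),t,'off',1000*(t[0]-np.polyval(p,t[1]))*np.cos(np.radians(10.64)),o['time_s'])
g=cv2.GaussianBlur(c['frame'].max(2),(3,3),0).astype(int)
hsv=cv2.cvtColor(c['frame'],cv2.COLOR_RGB2HSV)
mb=(hsv[...,1]>85)&(hsv[...,0]<32)
for r in(120,200,225,285,300):
    k=np.where(mb[r,200:440])[0]+200
    a=onz(c,k[0]-.5,r,.012);b=onz(c,k[-1]+.5,r,.012);mid=(a+b)/2
    d=np.diff(g[r]);L=290+np.argmax(abs(d[290:314]));Rr=328+np.argmax(abs(d[328:352]));u=(L+Rr+1)/2
    X=onz(c,u,r,z+(.0302 if r>270 else .0052))
    print(r,k[0],k[-1],'w',np.linalg.norm(a-b),'bedoff',1000*(mid[0]-np.polyval(p,mid[1])),'slat',L,Rr,'off',1000*(X[0]-np.polyval(p,X[1])))
E
python3 chk.py
```

```text
time_s: 6.82
tcp_pos: [0.5608, -0.2139, 0.1782]
orientation: [0.638, 0.77, 0.0, 0.0]
contact_force: [-0.1, -0.1, -0.0]
finger_gap: 0.129
grip_force: 59.3
tool y angle 10.689172094864306 [ 0.5612316  -0.21406278  0.17864757] off 1.7767124729830348 6.875
120 254 385 w 0.10238993320050471 bedoff 0.045417556292171035 slat 308 328 off 0.04839550120794289
200 258 381 w 0.10255394294652806 bedoff 0.04004020804548869 slat 294 334 off -1.4665473030237575
225 259 380 w 0.10303200741436366 bedoff 0.03824864534562877 slat 295 351 off 1.915357231561332
285 262 377 w 0.10319862870880363 bedoff 0.03352748122709137 slat 291 350 off 0.9359005478325466
300 263 376 w 0.10279226038651872 bedoff 0.0322266622652112 slat 290 351 off 0.9420861883876475
```

```bash
python3 - <<'E'
from h import *
import pickle
c=pickle.load(open('w4.pkl','rb'))
hsv=cv2.cvtColor(c['frame'],cv2.COLOR_RGB2HSV)
for r in(205,225,285,300,330,350):print(r,' '.join(f'{v}' for v in hsv[r,292:350,2]))
for r in(330,350):print(r,' '.join(f'{v}' for v in hsv[r,292:350,1]))
E
```

```text
205 160 158 152 132 117 111 112 109 112 113 114 106 100 117 127 131 134 136 132 135 135 136 133 133 132 136 131 131 133 130 133 131 130 128 126 124 126 123 124 123 124 119 112 99 80 85 84 84 80 82 87 88 102 110 115 113 113 117
225 145 145 144 134 114 103 101 104 102 103 104 99 91 106 120 126 127 129 128 129 130 130 130 130 131 132 131 129 131 134 131 133 132 131 131 131 129 132 130 133 132 129 119 103 77 73 69 70 68 66 69 71 73 80 85 89 88 96
285 161 149 147 147 141 118 107 106 101 96 85 83 85 88 86 87 87 91 90 88 87 89 87 83 87 92 88 87 90 89 91 92 89 91 88 89 91 90 91 94 91 93 93 93 92 83 89 117 134 140 146 155 157 156 157 147 124 121
300 54 58 59 54 57 53 53 53 54 56 57 72 85 85 86 91 89 90 94 94 95 91 93 92 92 92 92 92 91 91 92 90 91 87 89 86 84 86 81 82 83 83 82 82 82 78 67 50 52 56 57 55 55 56 58 58 53 58
330 58 54 55 55 54 53 55 48 24 10 14 22 43 60 72 73 69 73 69 69 67 70 69 69 69 70 68 72 69 74 72 71 72 72 73 70 73 73 75 74 74 69 72 70 64 45 13 13 19 22 41 53 56 56 55 57 55 56
350 13 15 18 35 60 64 55 34 19 14 14 12 39 66 76 75 74 72 74 71 75 70 73 70 71 71 74 73 70 70 68 70 71 69 68 71 69 72 71 72 71 73 67 71 62 36 16 15 18 16 29 49 64 61 36 13 11 3
330 4 5 14 9 38 19 14 21 43 26 109 116 154 149 124 136 140 147 159 152 160 131 148 144 133 138 143 145 155 134 138 136 156 149 143 153 140 147 136 134 138 155 152 146 147 130 216 39 40 46 6 34 14 5 5 13 14 14
350 20 68 43 22 21 12 14 23 27 36 91 85 105 131 144 150 141 152 148 147 133 149 133 146 136 140 138 129 142 142 154 153 154 140 161 144 148 131 144 135 144 140 167 140 136 113 48 0 71 64 18 10 20 17 35 59 162 255
```

```bash
python3 - <<'E'
from h import *
import pickle
c=pickle.load(open('w4.pkl','rb'));p=pickle.load(open('cl.pkl','rb'));z=.1786
for u,r,h in((320.1,205,.0052),(320.1,225,.0052),(320.3,300,.0302),(320.6,330,.0302),(320.5,350,.0302)):
    X=onz(c,u,r,z+h);print(r,X.round(4),1000*(X[0]-np.polyval(p,X[1]))*.983)
E
```

```text
205 [ 0.5512 -0.1672  0.1838] 0.6088772844653283
225 [ 0.5527 -0.1747  0.1838] 0.611965457831815
300 [ 0.5561 -0.1927  0.2088] 0.6979404392975865
330 [ 0.5583 -0.2037  0.2088] 0.8048021358525405
350 [ 0.5597 -0.2113  0.2088] 0.7769703193548128
```

```bash
python3 -m pendant '[{"delta_pos":[-0.006,0,-0.2],"angular":[0,0,0],"claw":-1},{"delta_pos":[-0.006,0,-0.5],"angular":[0,0,0],"claw":-1},{"delta_pos":[-0.006,0,-0.7],"angular":[0,0,0],"claw":-1},{"delta_pos":[-0.006,0,-0.85],"angular":[0,0,0],"claw":-1},{"delta_pos":[-0.006,0,-0.85],"angular":[0,0,0],"claw":-1}]'
python3 -m pendant '[{"delta_pos":[0,0,-0.02],"angular":[0,0,0],"claw":-1},{"delta_pos":[0,0,-0.04],"angular":[0,0,0],"claw":-1},{"delta_pos":[0,0,-0.06],"angular":[0,0,0],"claw":-1},{"delta_pos":[0,0,-0.06],"angular":[0,0,0],"claw":-1}]'
```

```text
time_s: 7.5
tcp_pos: [0.5595, -0.2136, 0.0751]
orientation: [0.638, 0.77, -0.0, -0.001]
contact_force: [0.2, 0.0, -1.3]
finger_gap: 0.128
grip_force: 59.4
time_s: 8.0
tcp_pos: [0.5598, -0.2141, 0.0681]
orientation: [0.638, 0.77, 0.0, 0.0]
contact_force: [-0.3, 0.4, -1.1]
finger_gap: 0.129
grip_force: 59.4
```

Nearly at the floor with no contact so far. I'll go down a little further.

```bash
python3 -m pendant '[{"delta_pos":[0,0,-0.008],"angular":[0,0,0],"claw":-1},{"delta_pos":[0,0,-0.015],"angular":[0,0,0],"claw":-1},{"delta_pos":[0,0,-0.015],"angular":[0,0,0],"claw":-1}]'
```

```text
time_s: 8.38
tcp_pos: [0.56, -0.2143, 0.0668]
orientation: [0.638, 0.77, 0.0, 0.0]
contact_force: [-1.5, 0.9, 2.9]
finger_gap: 0.133
grip_force: 60.1
```

```bash
python3 -m pendant '[{"delta_pos":[0,0,0],"angular":[0,0,0],"claw":-0.2},{"delta_pos":[0,0,0],"angular":[0,0,0],"claw":-0.2},{"delta_pos":[0,0,0],"angular":[0,0,0],"claw":-0.2},{"delta_pos":[0,0,0.3],"angular":[0,0,0],"claw":-0.2},{"delta_pos":[0,0,0.7],"angular":[0,0,0],"claw":-0.2}]'
python3 -m pendant '[{"delta_pos":[-0.1,0.4,0.1],"angular":[0,0,0],"claw":-0.2},{"delta_pos":[-0.2,0.8,0.1],"angular":[0,0,0],"claw":-0.2},{"delta_pos":[-0.2,1,0.1],"angular":[0,0,0],"claw":-0.2},{"delta_pos":[-0.2,1,0.1],"angular":[0,0,0],"claw":-0.2}]'
python3 - <<'E'
from h import *
import pickle
D={n:cam(n) for n in('top','side','wrist')};pickle.dump(D,open('d2.pkl','wb'))
o=ctrl.get_obs();print(o['time_s'],o['tcp_pos'],o['finger_gap'])
im=np.zeros((600,800,3),np.uint8)
im[:360,:480]=cv2.resize(D['wrist']['frame'],(480,360))
im[360:600,:480]=cv2.resize(D['top']['frame'][150:240,310:490],(480,240),interpolation=cv2.INTER_CUBIC)
im[:500,480:]=cv2.resize(D['side']['frame'][200:380,325:440],(320,500),interpolation=cv2.INTER_CUBIC)
cv2.imwrite('pics/placed.png',cv2.cvtColor(im,cv2.COLOR_RGB2BGR))
E
```

```text
time_s: 9.0
tcp_pos: [0.5586, -0.2135, 0.1497]
orientation: [0.638, 0.77, -0.0, -0.002]
contact_force: [1.7, -0.0, 0.5]
finger_gap: 0.403
grip_force: 0.0
time_s: 9.5
tcp_pos: [0.5356, -0.0926, 0.1624]
orientation: [0.637, 0.771, 0.0, -0.0]
contact_force: [0.0, -0.7, -0.3]
finger_gap: 0.398
grip_force: 0.0
9.65 [ 0.53614291 -0.09493538  0.16229751] 0.39764395360217886
```

View pics/placed.png

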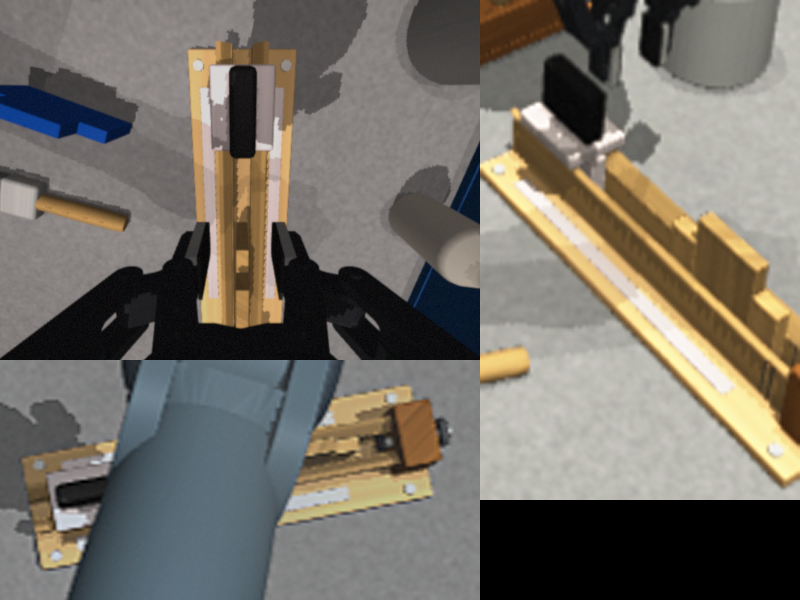

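The slat stands upright in the channel, near the bumper, with both steps visible in the side crop. The stop's black grip is at about wrist (323,148). Next I measure the grip from two views.

```bash
python3 - <<'E'
from h import *
import pickle
D=pickle.load(open('d2.pkl','rb'));W=D['wrist'];D0=pickle.load(open('d0.pkl','rb'));p=pickle.load(open('cl.pkl','rb'))
m=((W['frame'].max(2)<60)).astype(np.uint8);m[225:]=0;m[:,:270]=0;m[:,375:]=0;m[:70]=0
ct=max(cv2.findContours(m,0,1)[0],key=cv2.contourArea);r=cv2.minAreaRect(ct);print('wrist',cv2.boundingRect(ct),r)
b=cv2.boxPoints(r)
print('box z.117',[onz(W,u,v,.117).round(4).tolist() for u,v in b])
m=((D0['top']['frame'].max(2)<60)).astype(np.uint8);q=np.zeros_like(m);q[185:220,322:362]=1
ct=max(cv2.findContours(m*q,0,1)[0],key=cv2.contourArea);rt=cv2.minAreaRect(ct);print('top',rt)
print(tri((W,*r[0]),(D0['top'],*rt[0])), onz(W,*r[0],.117),onz(D0['top'],*rt[0],.117))
S=D['side'];m=(S['frame'].max(2)<60).astype(np.uint8);q=np.zeros_like(m);q[215:258,345:375]=1
ct=max(cv2.findContours(m*q,0,1)[0],key=cv2.contourArea);print('side',cv2.minAreaRect(ct),cv2.approxPolyDP(ct,2,True)[:,0].tolist())
print('expected side fin top corners',[np.round(proj(S,np.array([.5225,-.0315,.117])+np.array([s*9*np.cos(.1857)-t*30*np.sin(.1857),s*9*np.sin(.1857)+t*30*np.cos(.1857),0])/1000),1).tolist() for s in(-1,1) for t in(-1,1)])
print(np.polyval(p,-.0317))
E
```

```text
wrist (305, 88, 37, 123) ((322.9999694824219, 148.99998474121094), (121.99998474121094, 35.99999237060547), 90.0)
box z.117 [[0.5117, -0.0064, 0.117], [0.528, -0.0033, 0.117], [0.5395, -0.0597, 0.117], [0.5216, -0.0631, 0.117]]
top ((343.73077392578125, 198.6538543701172), (9.021340370178223, 26.279560089111328), 78.69007110595703)
(array([ 0.5254213 , -0.03350536,  0.09358702]), [np.float64(1.1477822852392305e-05), np.float64(1.147782285240286e-05)]) [ 0.52493349 -0.03175195  0.117     ] [ 0.52255356 -0.0327996   0.117     ]
side ((358.0, 235.0), (32.52690887451172, 18.384777069091797), 45.0) [[350, 220], [347, 235], [364, 251], [368, 248], [369, 233], [355, 220]]
expected side fin top corners [[361.5, 236.1], [344.5, 220.7], [368.6, 232.9], [351.5, 217.8]]
0.5251574255896888
```

```bash
python3 -m pendant '[{"delta_pos":[-0.06,0.35,0],"angular":[0,0,0],"claw":0},{"delta_pos":[-0.09,0.525,0],"angular":[0,0,0],"claw":0},{"delta_pos":[-0.09,0.525,0],"angular":[0,0,0],"claw":0},{"delta_pos":[-0.09,0.525,-0.1],"angular":[0,0,0],"claw":0},{"delta_pos":[-0.09,0.525,-0.2],"angular":[0,0,0],"claw":0}]'
python3 -m pendant '[{"delta_pos":[0,0,0],"angular":[0,0,0],"claw":0},{"delta_pos":[0,0,-0.2],"angular":[0,0,0],"claw":0},{"delta_pos":[0,0,-0.4],"angular":[0,0,0],"claw":0},{"delta_pos":[0,0,-0.47],"angular":[0,0,0],"claw":0},{"delta_pos":[0,0,-0.47],"angular":[0,0,0],"claw":0}]'
```

```text
time_s: 10.28
tcp_pos: [0.5252, -0.0322, 0.1373]
orientation: [0.639, 0.769, -0.0, 0.0]
contact_force: [-0.3, 0.2, 0.6]
finger_gap: 0.5
grip_force: 0.0
time_s: 10.9
tcp_pos: [0.5247, -0.0312, 0.0817]
orientation: [0.639, 0.77, -0.0, -0.0]
contact_force: [-0.7, 0.6, 0.3]
finger_gap: 0.501
grip_force: 0.0
```

```bash
python3 -m pendant '[{"delta_pos":[0,0,0],"angular":[0,0,0],"claw":-1},{"delta_pos":[0,0,0],"angular":[0,0,0],"claw":-1},{"delta_pos":[0,0,0],"angular":[0,0,0],"claw":-1},{"delta_pos":[0,0,0],"angular":[0,0,0],"claw":-1}]'
python3 -m pendant '[{"delta_pos":[0.028,-0.147,0],"angular":[0,0,0],"claw":-1},{"delta_pos":[0.055,-0.295,0],"angular":[0,0,0],"claw":-1},{"delta_pos":[0.083,-0.442,0],"angular":[0,0,0],"claw":-1},{"delta_pos":[0.11,-0.59,0],"angular":[0,0,0],"claw":-1},{"delta_pos":[0.126,-0.67,0],"angular":[0,0,0],"claw":-1}]'
python3 -m pendant '[{"delta_pos":[0.008,-0.041,0],"angular":[0,0,0],"claw":-1},{"delta_pos":[0.015,-0.082,0],"angular":[0,0,0],"claw":-1},{"delta_pos":[0.015,-0.082,0],"angular":[0,0,0],"claw":-1}]'
```

```text
time_s: 11.4
tcp_pos: [0.5257, -0.0314, 0.0831]
orientation: [0.638, 0.77, 0.0, 0.001]
contact_force: [-2.5, -0.2, 6.7]
finger_gap: 0.207
grip_force: 59.7
time_s: 12.02
tcp_pos: [0.5408, -0.1119, 0.0831]
orientation: [0.639, 0.77, 0.001, 0.0]
contact_force: [-2.2, 2.9, 6.4]
finger_gap: 0.202
grip_force: 59.9
time_s: 12.4
tcp_pos: [0.5427, -0.1218, 0.0831]
orientation: [0.639, 0.77, 0.0, 0.001]
contact_force: [-2.9, 0.4, 5.6]
finger_gap: 0.202
grip_force: 59.7
```

```bash
python3 -m pendant '[{"delta_pos":[0.003,-0.016,0],"angular":[0,0,0],"claw":-1},{"delta_pos":[0.006,-0.033,0],"angular":[0,0,0],"claw":-1},{"delta_pos":[0.009,-0.049,0],"angular":[0,0,0],"claw":-1},{"delta_pos":[0.012,-0.066,0],"angular":[0,0,0],"claw":-1},{"delta_pos":[0.015,-0.082,0],"angular":[0,0,0],"claw":-1}]'
python3 - <<'E'
from h import *
import pickle
c=cam('wrist');save(c,'w5.png');print(ctrl.get_obs()['contact_force'],ctrl.get_obs()['tcp_pos'])
E
python3 -m pendant '[{"delta_pos":[0.0015,-0.008,0],"angular":[0,0,0],"claw":-1},{"delta_pos":[0.003,-0.016,0],"angular":[0,0,0],"claw":-1},{"delta_pos":[0.0045,-0.025,0],"angular":[0,0,0],"claw":-1},{"delta_pos":[0.006,-0.033,0],"angular":[0,0,0],"claw":-1}]'
```

```text
time_s: 13.02
tcp_pos: [0.5443, -0.1306, 0.0831]
orientation: [0.638, 0.77, 0.001, 0.0]
contact_force: [-2.2, 3.4, 6.5]
finger_gap: 0.202
grip_force: 59.8
[-2.45620127  2.94350783  5.93744411] [ 0.54435406 -0.1308959   0.08311381]
time_s: 13.58
tcp_pos: [0.545, -0.1346, 0.0831]
orientation: [0.638, 0.77, 0.001, 0.0]
contact_force: [-1.5, 3.0, 6.5]
finger_gap: 0.199
grip_force: 59.8
```

```bash
python3 -m pendant '[{"delta_pos":[0.0015,-0.008,0],"angular":[0,0,0],"claw":-1},{"delta_pos":[0.003,-0.016,0],"angular":[0,0,0],"claw":-1},{"delta_pos":[0.0045,-0.025,0],"angular":[0,0,0],"claw":-1},{"delta_pos":[0.006,-0.033,0],"angular":[0,0,0],"claw":-1}]'
python3 -m pendant '[{"delta_pos":[0.0015,-0.008,0],"angular":[0,0,0],"claw":-1},{"delta_pos":[0.003,-0.016,0],"angular":[0,0,0],"claw":-1}]'
python3 -m pendant '[{"delta_pos":[0.0015,-0.008,0],"angular":[0,0,0],"claw":-1},{"delta_pos":[0.003,-0.016,0],"angular":[0,0,0],"claw":-1}]'
```

```text
time_s: 14.08
tcp_pos: [0.5458, -0.1385, 0.0831]
orientation: [0.638, 0.77, 0.001, 0.0]
contact_force: [-1.7, 3.9, 6.9]
finger_gap: 0.199
grip_force: 59.8
time_s: 14.32
tcp_pos: [0.5462, -0.1404, 0.0831]
orientation: [0.638, 0.77, 0.001, 0.0]
contact_force: [-2.2, 3.0, 5.8]
finger_gap: 0.201
grip_force: 59.8
time_s: 14.58
tcp_pos: [0.5465, -0.1423, 0.0831]
orientation: [0.638, 0.77, 0.001, 0.0]
contact_force: [-1.2, 2.8, 6.2]
finger_gap: 0.202
grip_force: 59.8
```

```bash
python3 -m pendant '[{"delta_pos":[0.0015,-0.008,0],"angular":[0,0,0],"claw":-1},{"delta_pos":[0.003,-0.016,0],"angular":[0,0,0],"claw":-1}]'
python3 -m pendant '[{"delta_pos":[0.001,-0.006,0],"angular":[0,0,0],"claw":-1},{"delta_pos":[0.0015,-0.008,0],"angular":[0,0,0],"claw":-1}]'
python3 -m pendant '[{"delta_pos":[0.001,-0.006,0],"angular":[0,0,0],"claw":-1},{"delta_pos":[0.0015,-0.008,0],"angular":[0,0,0],"claw":-1}]'
```

```text
time_s: 14.82
tcp_pos: [0.5468, -0.144, 0.0831]
orientation: [0.638, 0.77, 0.001, 0.0]
contact_force: [-2.5, 4.6, 7.0]
finger_gap: 0.206
grip_force: 59.9
time_s: 15.08
tcp_pos: [0.5468, -0.144, 0.0831]
orientation: [0.638, 0.77, 0.002, -0.001]
contact_force: [-1.5, 6.9, 8.9]
finger_gap: 0.206
grip_force: 60.0
time_s: 15.32
tcp_pos: [0.5468, -0.144, 0.0831]
orientation: [0.638, 0.77, 0.002, -0.001]
contact_force: [-2.8, 9.4, 9.1]
finger_gap: 0.201
grip_force: 60.2
```

The stop has come up solid: face at y ≈ -22 mm, so the foot is at about -132 mm, matching the -131 mm image estimate. I'll press a little firmer and hold.

```bash
python3 -m pendant '[{"delta_pos":[0.002,-0.01,0],"angular":[0,0,0],"claw":-1},{"delta_pos":[0.003,-0.016,0],"angular":[0,0,0],"claw":-1},{"delta_pos":[0.003,-0.016,0],"angular":[0,0,0],"claw":-1}]'
python3 -m pendant '[{"delta_pos":[0,0,0],"angular":[0,0,0],"claw":-1},{"delta_pos":[0,0,0],"angular":[0,0,0],"claw":-1},{"delta_pos":[0,0,0],"angular":[0,0,0],"claw":-1},{"delta_pos":[0,0,0],"angular":[0,0,0],"claw":-1}]'
```

```text
time_s: 15.7
tcp_pos: [0.5468, -0.144, 0.0831]
orientation: [0.637, 0.771, 0.004, -0.002]
contact_force: [-2.9, 14.9, 11.1]
finger_gap: 0.204
grip_force: 60.5
time_s: 16.2
tcp_pos: [0.5468, -0.144, 0.0831]
orientation: [0.637, 0.771, 0.004, -0.002]
contact_force: [-3.0, 14.1, 12.2]
finger_gap: 0.203
grip_force: 60.5
```

```bash
python3 -m pendant '[{"delta_pos":[0,0,0],"angular":[0,0,0],"claw":-1},{"delta_pos":[0,0,0],"angular":[0,0,0],"claw":-1},{"delta_pos":[0,0,0],"angular":[0,0,0],"claw":-1},{"delta_pos":[0,0,0],"angular":[0,0,0],"claw":-1},{"delta_pos":[0,0,0],"angular":[0,0,0],"claw":0}]'
python3 -m pendant '[{"delta_pos":[0,0,0],"angular":[0,0,0],"claw":0},{"delta_pos":[0,0,0],"angular":[0,0,0],"claw":0},{"delta_pos":[0,0,0.15],"angular":[0,0,0],"claw":0},{"delta_pos":[0,0,0.5],"angular":[0,0,0],"claw":0},{"delta_pos":[0,0,1],"angular":[0,0,0],"claw":0}]'
python3 -m pendant '[{"delta_pos":[0,0.4,0.1],"angular":[0,0,0],"claw":0},{"delta_pos":[0,0.8,0.1],"angular":[0,0,0],"claw":0},{"delta_pos":[0,1,0.1],"angular":[0,0,0],"claw":0},{"delta_pos":[0,1,0.1],"angular":[0,0,0],"claw":0}]'
python3 - <<'E'
from h import *
import pickle
p=pickle.load(open('cl.pkl','rb'))
D={n:cam(n) for n in('side','wrist','top')};pickle.dump(D,open('d3.pkl','wb'))
for n in D: save(D[n],'f_'+n+'.png')
print(ctrl.get_obs()['time_s'],ctrl.get_obs()['tcp_pos'])
S=D['side'];W=D['wrist']
m=(W['frame'].max(2)<60).astype(np.uint8);m[:,:250]=0;m[:,390:]=0
for ct in cv2.findContours(m,0,1)[0]:
    if cv2.contourArea(ct)>800:
        r=cv2.minAreaRect(ct);print('wrist dark',r,onz(W,*r[0],.117).round(4))
# light wood column along the slat & stop: brightness along projected centreline at z=.072
ax=np.array([-.1846,.983]);c0=np.array([np.polyval(p,-.1585),-.1585])
for z in(.072,.097,.07):
    out=[]
    for y in range(-140,20,5):
        q=c0+ax*y/1000;u,v=proj(S,[*q,z]);out.append((y,int(u),int(v),S['frame'][int(round(v)),int(round(u))].tolist()))
    print(z,out)
E
```

```text
time_s: 16.82
tcp_pos: [0.5473, -0.148, 0.0825]
orientation: [0.638, 0.77, 0.0, 0.0]
contact_force: [0.5, -0.2, -0.5]
finger_gap: 0.4
grip_force: 0.0
time_s: 17.45
tcp_pos: [0.5456, -0.1486, 0.2013]
orientation: [0.639, 0.769, -0.001, -0.002]
contact_force: [1.8, -0.1, 0.6]
finger_gap: 0.5
grip_force: 0.0
time_s: 17.95
tcp_pos: [0.547, -0.0276, 0.2139]
orientation: [0.637, 0.77, -0.0, 0.0]
contact_force: [0.5, -0.9, 0.1]
finger_gap: 0.501
grip_force: 0.0
18.1 [ 0.54715271 -0.02965809  0.21380061]
wrist dark ((293.0, 368.0), (94.0, 24.0), 90.0) [ 0.5449 -0.1302  0.117 ]
wrist dark ((319.5, 388.5), (181.0, 139.0), 90.0) [ 0.5677 -0.1446  0.117 ]
wrist dark ((380.5, 349.0), (104.0, 17.0), 90.0) [ 0.6051 -0.1021  0.117 ]
0.072 [(-140, 444, 323, [178, 137, 79]), (-135, 442, 322, [175, 136, 78]), (-130, 440, 320, [246, 216, 129]), (-125, 438, 318, [247, 220, 135]), (-120, 436, 316, [249, 226, 138]), (-115, 434, 315, [247, 220, 132]), (-110, 433, 313, [244, 209, 124]), (-105, 431, 311, [111, 85, 49]), (-100, 429, 310, [88, 67, 40]), (-95, 427, 308, [90, 70, 42]), (-90, 425, 306, [85, 64, 37
[... 2055 characters left out ...]
09, [88, 68, 41]), (-90, 425, 307, [85, 64, 37]), (-85, 423, 305, [92, 70, 41]), (-80, 422, 304, [97, 73, 43]), (-75, 420, 302, [94, 72, 43]), (-70, 418, 300, [93, 71, 42]), (-65, 416, 299, [88, 68, 40]), (-60, 415, 297, [92, 70, 42]), (-55, 413, 296, [97, 73, 42]), (-50, 411, 294, [99, 74, 43]), (-45, 409, 292, [147, 112, 64]), (-40, 408, 291, [247, 212, 127]), (-35, 406, 289, [251, 227, 138]), (-30, 404, 288, [251, 228, 138]), (-25, 403, 286, [247, 211, 125]), (-20, 401, 285, [238, 232, 222]), (-15, 399, 283, [191, 178, 169]), (-10, 398, 282, [8, 9, 10]), (-5, 396, 280, [7, 7, 6]), (0, 395, 279, [10, 10, 11]), (5, 393, 277, [5, 6, 5]), (10, 391, 276, [10, 9, 9]), (15, 390, 274, [5, 7, 5])]
```

The side image shows the slat upright (top at z ≈ 97 mm) and spanning y ≈ -132 to -23 mm, with the stop's face directly against its end. The robot is clear, so I'm handing in.

```bash
python3 -c "
from bench import sign_off
print(sign_off())"
```

```text
the job is handed in; nothing more can be done
None
```

The pattern slat stands in the cutting channel, pressed home against the bumper at about 12 N with the stop left bearing on it; the other two slats are still in the rack, and the job was handed in at about 18 s.

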